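# Thread the glazed collars onto the totem stand

## Robot

A 7-joint arm with a two-finger parallel gripper is mounted at the origin on the work surface. World frame = base frame: x ahead of the robot, y to its left, z up, the work surface at z = 0. Lengths are in m, angles in rad, forces in N, time in s.
With the tool pointing down it reaches from about 0.425 to 0.925 m from the base axis. Payload 6.8 kg.
Tool frame: the origin (TCP) lies between the finger pads; the fingertips stand 17 mm ahead of it and the grasp point (between the pads) lies 2 mm behind it; x points along the fingers, y is the direction in which the jaws open and shut, and the axes are right-handed (so a half turn about x gives the same grasp; the last joint's range is limited). The gripper opens to 85 mm and grips with 20 to 120 N. Pads are 22 mm wide; open, the fingers measure 114 mm over their backs; the gripper's body (76 mm by 85 mm) begins 54 mm behind the grasp point. The pads swing forward as they close: fully open they stand 13 mm farther back than shut.
Start: joints at [1.054, 0.477, 0.022, 1.555, -0.011, 1.109, -0.083], TCP at [0.268, -0.619, 0.248] pointing down, gripper open.
Joint ranges: [-2.96, 2.96], [-0.34, 2.1], [-1.41, 1.46], [0.24, 2.44], [-1.37, 4.51], [0.17, 1.92], [-2.96, 2.96]. Speed limits (rad/s): [2.39, 2.39, 3.14, 3.14, 3.14, 3.14, 3.14].

## Interface

Orientations are given as a rotation vector (axis times angle).
In Python, from bench import r gives the robot as it stands. The module is installed in compiled form; this text tells all that it offers.
- The arm moves only by the tool apply_moves, never from a script. Its argument "increments" is text: rows parted by semicolons, each of 7 numbers parted by spaces: the finger opening in mm, from 0 to 85.4, then the shift along the tool's x, y, z normalised to -1 to 1, where 1 is 100 cm, then the turn, a rotation vector about the tool's x, y, z normalised to -1 to 1, where 1 is 0.12 rad. In form: gripper x y z wx wy wz; .... A call has exactly 8 rows; each row shifts and turns the commanded pose from where the row before left it, along the tool's axes as they then stand; what a row does not reach is not made up. A row lasts 1/10 s, in which the tool goes at most 50 mm and 8.59 degrees, less where a joint would pass 70% of its speed; a pose out of reach is approached as far as the arm can. A call with a number of a shift or a turn outside -1 to 1 is refused whole. A call with a gripper value outside its range is refused whole. The fingers move at their own pace and stop on an object; "squeeze" is the grip in N (left out, the last holds). Time passes only in rows, so rows that do not move let the fingers close, or fill a call up. It gives the time, the measured TCP pose, the force and the opening at its end, in the units of the state.
- r.get_obs(): the state, without advancing time (a new reading comes with each control period).
- r.grab_frame(name): name is "side" or "top"; returns a dict with "color" (400x640x3 uint8, blue, green, red), "fx", "fy", "cx", "cy" (pixels), "origin" and "orientation" of the camera in the world. Camera axes: x right, y up, looking along -z (the intrinsics and any distortion apply to the point x, -y, -z); pixel columns grow to the right and rows downward; lengths in m; the calibration is good to about 2 mm. A picture is of the moment at which its call begins. There is no depth.
- r.hand_in(): hands the job in, once; it reports no verdict.
The state is a dict: "clock": time; "joints": joint angles; "qvel": joint speeds; "tau": joint torques, N m; "tcp_pos": TCP position; "orientation": TCP orientation; "contact_force": force on the tool from outside, world axes, zero at the start; "moment": the same for the moment, N m; "grip_width": finger opening in m.
Only numpy, scipy, OpenCV 4.12 (cv2) and the standard library are available. Lean on these libraries where they do the work, as an engineer would, in place of code of your own. Each camera call takes 0.05 s, during which the arm holds its last target. There are 200 camera calls.

## Task

Build the little ceramic totem on its wooden stand: thread the dark blue square collar down the square post until it sits flat on the plinth, then the turquoise collar down onto it, both fully home and let go. Glazed ware chips, so lower each collar all the way down the post rather than letting it drop, and leave the plain white collar, the brush cup and the glue bottle where they are.

Things in the scene. Friction and masses are not known exactly. Their poses are not given: they have to be found in the camera images.
- stand: Totem stand, fixed: square pale wooden plinth 120 x 120 mm, 18 mm high, with an upright square steel post 24 x 24 mm at its centre. Above the plinth's top the post is straight for 54 mm, then tapers over 10 mm to a tip 14 mm wide (82 mm above the table). Origin: centre of the plinth's underside, on the table; z up; x, y square to the sides of plinth and post.
- stand_seat (a point): Point on the post's axis at the height of the plinth's top, 18 mm above the table: the underside of the first collar comes to this height. Axes as the stand's.
- blue_collar: Dark blue glazed ceramic collar with turquoise lozenges: square ring 62 x 62 mm outside, 36 mm high, square hole 29 x 29 mm right through, parallel to the outer sides; 0.24 kg. Any quarter turn fits the post. Origin: centre of its underside, on the hole's axis; z up through the hole; x, y square to its sides. Starts flat on the table.
- turquoise_collar: Turquoise glazed ceramic collar with dark blue lozenges: square ring 52 x 52 mm outside, 32 mm high, square hole 29 x 29 mm right through, parallel to the outer sides; 0.14 kg. Origin: centre of its underside; z up through the hole; x, y square to its sides. Starts flat on the table. Home on the blue collar, its underside is 36 mm above the plinth's top.
- bisque_collar: Plain white unglazed spare collar, 56 x 56 mm, 30 mm high, square hole 29 mm. Not wanted: leave it. Origin: centre of its underside.
- brush_cup: Green cup of brushes, loose, 74 mm across at the rim, cup 95 mm high, brushes up to 180 mm. Leave it. Origin: centre of its underside.
- glue_bottle: White squeeze bottle with a pointed nozzle, loose, 48 mm across, 140 mm high. Leave it. Origin: centre of its underside.
Not all that is in view belongs to the job. Of the things that look like the blue_collar, take the one that is nearest to the robot's base at the start.

How it is judged:
On the way, in this order (a step that is already met when the one before it is completed fails the run):
1. the dark blue collar is on the post, flat on the plinth (horizontal distance between blue_collar and stand_seat below 0.006 m and z of blue_collar in the frame of stand_seat between -0.004 and 0.004 m and angle between blue_collar's own z axis and vertical below 0.06 rad), for 0.2 s.
2. then the turquoise collar is on the post, flat on the blue one (all of step 1 and horizontal distance between turquoise_collar and stand_seat below 0.006 m and z of turquoise_collar in the frame of stand_seat between 0.032 and 0.04 m and angle between turquoise_collar's own z axis and vertical below 0.06 rad), for 0.2 s.
At the end, for the whole second after the job is handed in: The dark blue collar is on the post with its underside within 4 mm of the plinth's top, the turquoise collar on the post with its underside within 4 mm of 36 mm above the plinth's top; both are within 6 mm of the post's axis, tilted less than 0.06 rad and at rest (under 0.02 m/s) (all of step 2 and linear speed of each of blue_collar, turquoise_collar below 0.02 m/s); the robot touches nothing.
It fails at once if a glazed collar is dropped down the post (faster than 0.6 m/s there) ((horizontal distance between blue_collar and stand_seat below 0.02 m and z of blue_collar in the frame of stand_seat below 0.075 m and linear speed of blue_collar above 0.6 m/s) or (horizontal distance between turquoise_collar and stand_seat below 0.02 m and z of turquoise_collar in the frame of stand_seat below 0.075 m and linear speed of turquoise_collar above 0.6 m/s)).
It fails at once if the white collar, the brush cup or the glue bottle is moved more than 20 mm or tipped more than 0.4 rad (distance of any of bisque_collar, brush_cup, glue_bottle from where it was at the start of the episode above 0.02 m or angle between any of bisque_collar, brush_cup, glue_bottle's own z axis and vertical above 0.4 rad).
It also fails if it takes over 48 s, if anything falls off the work surface, if the arm or the gripper's body presses on something with over 40 N, if the wrist force passes 120 N, or if a joint passes its speed limit or range.

## Working session

There is one attempt and no reset: what is moved stays moved. The work goes in short steps, Python scripts to look and compute and a tool call to move; the robot and the scene stay as the last step left them, time stands still between calls to the robot, and variables do not carry over. Pictures are saved under pics/ and viewed, about 8 in all and at most 12, crops included, and the job is handed in when it is done.

Besides the shell and the picture viewer there is one more tool, called after ">>>" as a command line: name --argument value ..., lists and objects as JSON in quotes. apply_moves: Moves the arm, as the interface text tells. Scaled input: -1 to 1 covers 100 cm each way for a shift and 0.12 rad each way for a turn. Its arguments: {"type":"object","properties":{"increments":{"type":"string"},"squeeze":{"type":"number"}},"required":["increments"]}

```bash
mkdir -p pics
python3 - <<'E'
from bench import r
import cv2, json
for n in("side","top"):
    f=r.grab_frame(n); cv2.imwrite(f"pics/{n}0.png",f["color"])
    print(n,{k:f[k] for k in f if k!="color"})
print(r.get_obs())
E
```

```text
side {'fx': 427.1518506669426, 'fy': 427.1518506669426, 'cx': 311.52162352012584, 'cy': 193.67107902277573, 'origin': array([0.16583947, 0.51802604, 0.73252543]), 'orientation': array([ 0.33804769, -0.96328481, -2.30661838])}
top {'fx': 402.8731097419911, 'fy': 402.8731097419911, 'cx': 314.32861951032976, 'cy': 198.36871345296817, 'origin': array([0.45925756, 0.00146672, 0.85930123]), 'orientation': array([ 0.11883921, -0.15900704, -1.54991531])}
{'clock': 0.1, 'joints': array([ 1.05390151,  0.47773291,  0.02238323,  1.55636818, -0.01148393,
        1.10929419, -0.08308426]), 'qvel': array([ 0.00035831, -0.00089339,  0.00051643, -0.00285406, -0.00136222,
       -0.00045638, -0.00054168]), 'tau': array([ 4.77518290e-03, -5.97758460e+01,  1.61363672e+00, -2.81951934e+01,
        1.28347718e-02,  5.06730750e-03, -2.28495657e-05]), 'tcp_pos': array([ 0.26807525, -0.61892558,  0.24740675]), 'orientation': array([ 1.99655823,  0.41561388, -1.99755845]), 'contact_force': array([ 0.17710729,  0.25527459, -0.05764081]), 'moment': array([0.00114027, 0.03452769, 0.03826934]), 'grip_width': 0.08511703428005704}
```

View pics/top0.png

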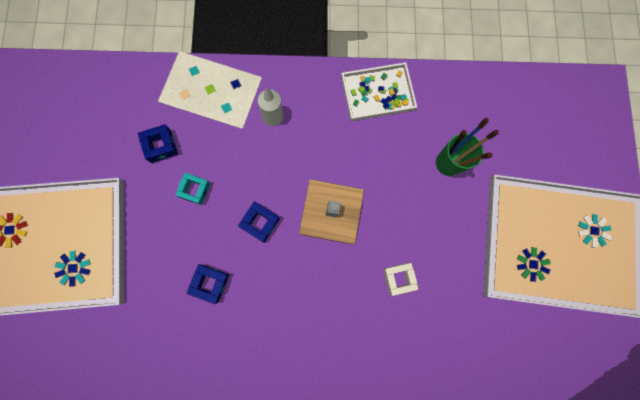

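View pics/side0.png

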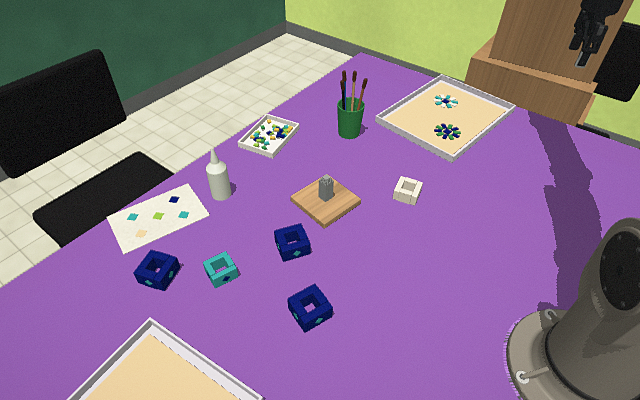

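```bash
cat > h.py <<'E'
import numpy as np, cv2
from scipy.spatial.transform import Rotation as R
from scipy.optimize import minimize
def proj(f,P):
    q=(np.atleast_2d(P)-f["origin"])@R.from_rotvec(f["orientation"]).as_matrix()
    return np.c_[f["cx"]-f["fx"]*q[:,0]/q[:,2], f["cy"]+f["fy"]*q[:,1]/q[:,2]]
def unproj(f,u,v,z):
    d=R.from_rotvec(f["orientation"]).as_matrix()@[(u-f["cx"])/f["fx"],-(v-f["cy"])/f["fy"],-1]
    return f["origin"]+d*(z-f["origin"][2])/d[2]
def sq(w,z): return np.array([[a*w/2,b*w/2,z] for a,b in((1,1),(-1,1),(-1,-1),(1,-1))])
def place(L,p):
    c,s=np.cos(p[2]),np.sin(p[2]); return L@np.array([[c,s,0],[-s,c,0],[0,0,1]])+[p[0],p[1],0]
S=4
def render(f,parts,p,hole=None):
    m=np.zeros((400*S,640*S),np.uint8)
    for L in parts:
        h=cv2.convexHull(((proj(f,place(L,p))+.5)*S*16).astype(np.int32)); cv2.fillPoly(m,[h],255,shift=4)
    return cv2.resize(m,(640,400),interpolation=cv2.INTER_AREA)/255.
def fit(fs,masks,parts,p0):
    def cost(p):
        e=0
        for f,m in zip(fs,masks): e+=np.abs(render(f,parts,p)-m).sum()
        return e
    best=None
    for a in (0.0,0.4,0.8,1.2):
        s=np.array([[p0[0],p0[1],a],[p0[0]+.015,p0[1],a],[p0[0],p0[1]+.015,a],[p0[0],p0[1],a+.3]])
        o=minimize(cost,s[0],method="Nelder-Mead",options=dict(initial_simplex=s,xatol=1e-4,fatol=.1,maxiter=150))
        if best is None or o.fun<best.fun: best=o
    return best.x,best.fun
def box(w,h,z=0): return np.r_[sq(w,z),sq(w,z+h)]
PARTS={"blue":[box(62,36)/1e3],"turq":[box(52,32)/1e3],"bisq":[box(56,30)/1e3],"stand":[box(120,18)/1e3,np.r_[sq(24,18),sq(24,72),sq(14,82)]/1e3]}
def mask(f,name,c,rad=45):
    im=f["color"].astype(int);B,G,Rr=im[...,0],im[...,1],im[...,2]
    purple=(B-G>25)&(Rr-G>15)&(Rr>0.5*B)
    m=(~purple).astype(np.uint8)
    w=np.zeros_like(m);cv2.circle(w,tuple(int(v) for v in c),rad,1,-1);m&=w
    n,l,st,_=cv2.connectedComponentsWithStats(m)
    k=1+np.argmax(st[1:,4]); m=(l==k).astype(np.uint8)
    ct,_=cv2.findContours(m,cv2.RETR_EXTERNAL,cv2.CHAIN_APPROX_NONE); o=np.zeros_like(m);cv2.drawContours(o,ct,-1,1,-1)
    return o.astype(float)
E
python3 - <<'E'
from bench import r
from h import *
t=r.grab_frame("top");s=r.grab_frame("side")
for n,c,k in [("A",(157,143),"blue"),("B",(260,222),"blue"),("C",(208,284),"blue"),("T",(193,188),"turq"),("W",(402,279),"bisq"),("S",(332,212),"stand")]:
    p=unproj(t,*c,.018); cs=proj(s,p)[0]; rad=48 if k=="stand" else 33
    ms=[mask(t,k,c,rad),mask(s,k,cs,rad)]
    x,e=fit([t,s],ms,PARTS[k],p)
    ind=[fit([f],[m],PARTS[k],x[:2])  for f,m in zip((t,s),ms)]
    print(n,x.round(4),round(e),"px",[int(m.sum()) for m in ms],"dist",np.hypot(*x[:2]).round(3),*[(a.round(4),round(b)) for a,b in ind])
for n,c in [("bottle",(270,118)),("cup",(452,165))]: print(n,unproj(t,*c,0.03).round(3))
a=cv2.resize(t["color"][120:310,130:290],None,fx=3,fy=3,interpolation=cv2.INTER_CUBIC)
cv2.imwrite("pics/crop.png",a)
E
```

```text
A [0.7248 0.3188 0.3572] 178 px [1045, 1260] dist 0.792 (array([0.7239, 0.3195, 1.9438]), 86) (array([0.7255, 0.3175, 0.335 ]), 69)
B [0.5581 0.0952 1.0077] 147 px [940, 980] dist 0.566 (array([ 0.5581,  0.0965, -0.5592]), 54) (array([0.5595, 0.0931, 0.999 ]), 69)
C [0.4315 0.1931 1.222 ] 174 px [1087, 1359] dist 0.473 (array([ 0.4313,  0.1941, -0.3346]), 64) (array([0.4315, 0.1923, 1.2312]), 81)
T [0.6276 0.2374 1.2484] 102 px [768, 853] dist 0.671 (array([0.6275, 0.2389, 1.2479]), 30) (array([ 0.6283,  0.236 , -0.3311]), 31)
W [ 0.446  -0.1997  0.2429] 110 px [840, 613] dist 0.489 (array([ 0.446 , -0.1985,  0.2531]), 41) (array([ 0.4465, -0.2035,  0.2445]), 28)
S [ 0.5849 -0.0565 -0.1708] 231 px [3190, 2116] dist 0.588 (array([ 0.5842, -0.0556,  1.4034]), 74) (array([ 0.5859, -0.0596,  1.4026]), 91)
bottle [0.783 0.08  0.03 ]
cup [ 0.686 -0.313  0.03 ]
```

View pics/crop.png

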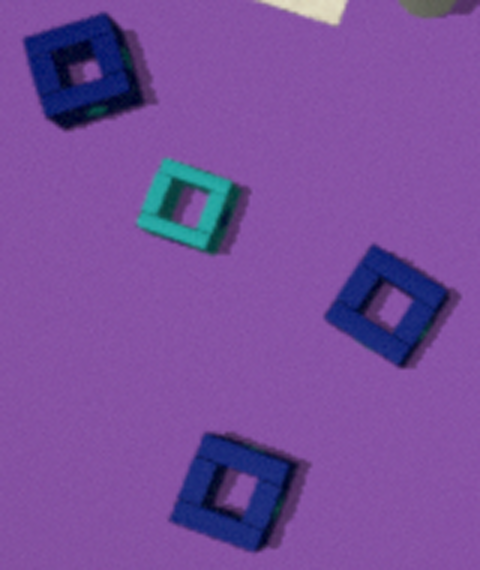

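Blue look-alikes are A (157,143), B (260,222) and C (208,284) in the top view. C is nearest to the base (0.473 m against 0.566 and 0.792), and the crop shows it is a blue ring with turquoise lozenges, so C is the one. Next I plan the approach.

```bash
cat >> h.py <<'E'
def down(yaw): # jaw (tool y) direction at world angle yaw, x down
    y=np.array([np.cos(yaw),np.sin(yaw),0]);x=np.array([0,0,-1.]);return np.c_[x,y,np.cross(x,y)]
def plan(o,tgts):
    """o: obs; tgts: list of (x,y,z,yaw or None). prints tool-axis shift (m) then rotvec/0.12 done after shift"""
    p=np.array(o["tcp_pos"]);M=R.from_rotvec(o["orientation"]).as_matrix()
    print("at",p.round(4),"jawyaw",np.arctan2(M[1,1],M[0,1]).round(4),"xaxis",M[:,0].round(4),"J",np.round(o["joints"],2))
    for t in tgts:
        d=np.array(t[:3])-p; N=M if t[3] is None else down(t[3])
        print(t,"shift",(M.T@d).round(4),"rot/.12",(R.from_matrix(M.T@N).as_rotvec()/.12).round(3),"|d|",np.linalg.norm(d).round(3))
        p=np.array(t[:3]);M=N
E
python3 - <<'E'
from bench import r
from h import *
o=r.get_obs(); M=R.from_rotvec(o["orientation"]).as_matrix();y0=np.arctan2(M[1,1],M[0,1])
print(o["clock"],y0)
for yaw in (1.222,1.222-np.pi/2, 1.222-np.pi):
    plan(o,[(.50,-.25,.2,None),(.4315,.193,.12,None),(.4315,.193,.12,yaw),(.4315,.193,.022,None)])
E
```

```text
0.2 -1.161949008505051
at [ 0.2682 -0.6191  0.2477] jawyaw -1.1619 xaxis [-5.e-04  1.e-03 -1.e+00] J [ 1.05  0.48  0.02  1.56 -0.01  1.11 -0.08]
(0.5, -0.25, 0.2, None) shift [ 0.0479 -0.2464 -0.3594] rot/.12 [0. 0. 0.] |d| 0.438
(0.4315, 0.193, 0.12, None) shift [ 0.0805 -0.4336 -0.1133] rot/.12 [0. 0. 0.] |d| 0.455
(0.4315, 0.193, 0.12, 1.222) shift [0. 0. 0.] rot/.12 [-1.9866e+01 -1.1000e-02  5.0000e-03] |d| 0.0
(0.4315, 0.193, 0.022, None) shift [0.098 0.    0.   ] rot/.12 [0. 0. 0.] |d| 0.098
at [ 0.2682 -0.6191  0.2477] jawyaw -1.1619 xaxis [-5.e-04  1.e-03 -1.e+00] J [ 1.05  0.48  0.02  1.56 -0.01  1.11 -0.08]
(0.5, -0.25, 0.2, None) shift [ 0.0479 -0.2464 -0.3594] rot/.12 [0. 0. 0.] |d| 0.438
(0.4315, 0.193, 0.12, None) shift [ 0.0805 -0.4336 -0.1133] rot/.12 [0. 0. 0.] |d| 0.455
(0.4315, 0.193, 0.12, -0.3487963267948966) shift [0. 0. 0.] rot/.12 [-6.776e+00 -3.000e-03  9.000e-03] |d| 0.0
(0.4315, 0.193, 0.022, None) shift [0.098 0.    0.   ] rot/.12 [0. 0. 0.] |d| 0.098
at [ 0.2682 -0.6191  0.2477] jawyaw -1.1619 xaxis [-5.e-04  1.e-03 -1.e+00] J [ 1.05  0.48  0.02  1.56 -0.01  1.11 -0.08]
(0.5, -0.25, 0.2, None) shift [ 0.0479 -0.2464 -0.3594] rot/.12 [0. 0. 0.] |d| 0.438
(0.4315, 0.193, 0.12, None) shift [ 0.0805 -0.4336 -0.1133] rot/.12 [0. 0. 0.] |d| 0.455
(0.4315, 0.193, 0.12, -1.9195926535897931) shift [0. 0. 0.] rot/.12 [6.314e+00 4.000e-03 9.000e-03] |d| 0.0
(0.4315, 0.193, 0.022, None) shift [0.098 0.    0.   ] rot/.12 [0. 0. 0.] |d| 0.098
```

>>> apply_moves --increments "85 0.0053 -0.0274 -0.04 0 0 0;85 0.0053 -0.0274 -0.04 0 0 0;85 0.0053 -0.0274 -0.04 0 0 0;85 0.0053 -0.0274 -0.04 0 0 0;85 0.0053 -0.0274 -0.04 0 0 0;85 0.0053 -0.0274 -0.04 0 0 0;85 0.0053 -0.0274 -0.04 0 0 0;85 0.0053 -0.0274 -0.04 0 0 0" --squeeze 40

```text
clock: 1.0
tcp_pos: [0.4755, -0.2893, 0.2058]
orientation: [1.997, 0.413, -1.996]
contact_force: [0.7, -0.6, -0.4]
grip_width: 0.0852
```

>>> apply_moves --increments "85 0.0053 -0.0274 -0.04 0 0 0;85 0.008 -0.0434 -0.0113 0 0 0;85 0.008 -0.0434 -0.0113 0 0 0;85 0.008 -0.0434 -0.0113 0 0 0;85 0.008 -0.0434 -0.0113 0 0 0;85 0.008 -0.0434 -0.0113 0 0 0;85 0.008 -0.0434 -0.0113 0 0 0;85 0.008 -0.0434 -0.0113 0 0 0"

```text
clock: 1.8
tcp_pos: [0.452, 0.0618, 0.1445]
orientation: [1.997, 0.413, -1.996]
contact_force: [1.0, -0.1, -0.2]
grip_width: 0.0849
```

>>> apply_moves --increments "85 0.008 -0.0434 -0.0113 0 0 0;85 0.008 -0.0434 -0.0113 0 0 0;85 0.008 -0.0434 -0.0113 0 0 0;85 0 0 0 -0.968 0 0;85 0 0 0 -0.968 0 0;85 0 0 0 -0.968 0 0;85 0 0 0 -0.968 0 0;85 0 0 0 -0.968 0 0"

```text
clock: 2.6
tcp_pos: [0.4318, 0.1932, 0.1206]
orientation: [1.62, 0.879, -1.62]
contact_force: [0.1, -0.8, -0.4]
grip_width: 0.0851
```

Run:
```python
from bench import r
from h import *
o=r.get_obs();print(o["clock"])
plan(o,[(.4315,.193,.12,-.349),(.4315,.193,.022,None)])
```

```text
2.6
at [0.4318 0.1932 0.1206] jawyaw -0.5764 xaxis [-0.e+00 -1.e-04 -1.e+00] J [-0.16  0.37 -0.46  2.12  0.25  0.71 -1.36]
(0.4315, 0.193, 0.12, -0.349) shift [ 0.0006 -0.0002  0.0003] rot/.12 [-1.895e+00  1.000e-03 -0.000e+00] |d| 0.001
(0.4315, 0.193, 0.022, None) shift [0.098 0.    0.   ] rot/.12 [0. 0. 0.] |d| 0.098
```

>>> apply_moves --increments "85 0 0 0 -0.948 0 0;85 0.01 0 0 -0.948 0 0;85 0.02 0 0 0 0 0;85 0.02 0 0 0 0 0;85 0.02 0 0 0 0 0;85 0.015 0 0 0 0 0;85 0.01 0 0 0 0 0;85 0.003 0 0 0 0 0"

```text
clock: 3.4
tcp_pos: [0.4314, 0.1929, 0.0218]
orientation: [1.463, 1.021, -1.466]
contact_force: [0.1, 0.0, 0.6]
grip_width: 0.0854
```

Run:
```python
from bench import r
from h import *
o=r.get_obs()
plan(o,[(.4315,.193,.022,-.349)]);print(o["contact_force"])
t=r.grab_frame("side")["color"];s=r.grab_frame("top")["color"]
cv2.imwrite("pics/g1.png",np.hstack([cv2.resize(a,(400,400),interpolation=cv2.INTER_CUBIC) for a in (t[235:375,240:380],s[205:345,150:290])]))
```

```text
at [0.4314 0.1929 0.0218] jawyaw -0.3536 xaxis [-1.3e-03 -7.0e-04 -1.0e+00] J [-0.22  0.55 -0.41  2.16  0.43  0.51 -1.3 ]
(0.4315, 0.193, 0.022, -0.349) shift [-0.0002  0.0001 -0.0001] rot/.12 [-0.038  0.009  0.008] |d| 0.0
[0.10066972 0.02405688 0.5967275 ]
```

View pics/g1.png

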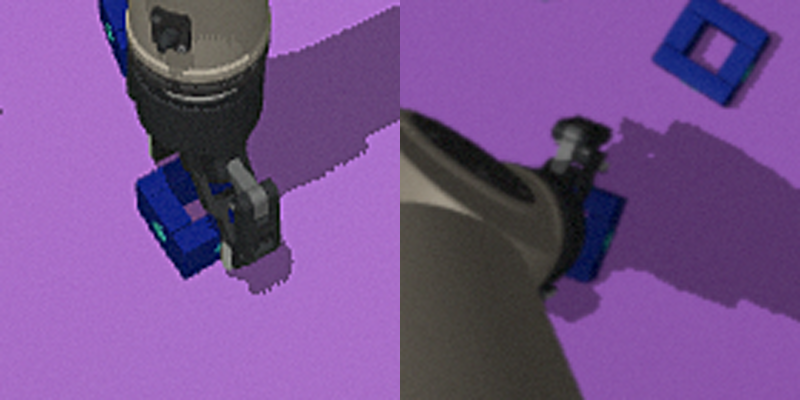

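The picture shows the fingers straddling collar C, the side-view finger near (250,225) in the left half. I close and lift.

>>> apply_moves --increments "60 0 0 0 0 0 0;58 0 0 0 0 0 0;56 0 0 0 0 0 0;54 0 0 0 0 0 0;54 0 0 0 0 0 0;54 0 0 0 0 0 0;54 0 0 0 0 0 0;54 0 0 0 0 0 0" --squeeze 50

```text
clock: 4.3
tcp_pos: [0.4323, 0.1935, 0.0235]
orientation: [1.466, 1.02, -1.463]
contact_force: [-1.3, -0.1, 6.1]
grip_width: 0.0611
```

>>> apply_moves --increments "54 -0.01 0 0 0 0 0;54 -0.02 0 0 0 0 0;54 -0.02 0 0 0 0 0;54 -0.025 0 0 0 0 0;54 -0.025 0 0 0 0 0;54 0 0 0 -0.6 0 0;54 0 0 0 -0.9 0 0;54 0 0 0 0 0 0"

```text
clock: 5.1
tcp_pos: [0.4317, 0.1927, 0.1232]
orientation: [1.336, 1.122, -1.335]
contact_force: [-0.5, 0.3, -2.6]
grip_width: 0.0611
```

Run:
```python
from bench import r
from h import *
o=r.get_obs();print(o["contact_force"],o["grip_width"])
plan(o,[(.5855,-.057,.122,-.171)])
```

```text
[-0.47128615  0.32061696 -2.61243846] 0.06108052881391495
at [0.4317 0.1927 0.1232] jawyaw -0.1732 xaxis [ 4.e-04 -1.e-04 -1.e+00] J [-0.08  0.38 -0.56  2.11  0.3   0.73 -1.01]
(0.5855, -0.057, 0.122, -0.171) shift [0.0013 0.1945 0.2195] rot/.12 [-0.018 -0.    -0.003] |d| 0.293
```

>>> apply_moves --increments "54 0 0.0275 0.031 0 0 0;54 0 0.0275 0.031 0 0 0;54 0 0.0275 0.031 0 0 0;54 0 0.0275 0.031 0 0 0;54 0 0.0275 0.031 0 0 0;54 0 0.0275 0.031 0 0 0;54 0 0.0275 0.031 0 0 0;54 0 0.002 0.0025 0 0 0"

```text
clock: 5.9
tcp_pos: [0.5874, -0.0639, 0.1224]
orientation: [1.343, 1.113, -1.345]
contact_force: [0.1, -0.7, -2.6]
grip_width: 0.0614
```

Run:
```python
from bench import r
from h import *
o=r.get_obs();print(o["contact_force"],o["grip_width"],o["clock"])
plan(o,[(.5855,-.057,.122,-.171)])
t=r.grab_frame("side");s=r.grab_frame("top")
out=[]
for f,(a,b) in((t,(130,265)),(s,(140,270))):
    im=cv2.resize(f["color"][a:a+120,b:b+120],(400,400),interpolation=cv2.INTER_CUBIC)
    # predicted collar (from TCP, bottom 22.5 mm below) and post outlines
    z=o["tcp_pos"][2]-.0225
    for L,p,c in((sq(62,36)/1e3,(*o["tcp_pos"][:2],-.171),(0,255,255)),(sq(62,0)/1e3,(*o["tcp_pos"][:2],-.171),(0,200,0))):
        q=(proj(f,place(L,p)+[0,0,z])-[b,a]+.5)*400/120
        cv2.polylines(im,[q.astype(np.int32)],True,c,1)
    out.append(im)
cv2.imwrite("pics/g2.png",np.hstack(out))
```

```text
[ 0.07216638 -0.68971648 -2.56381425] 0.06139076782360492 5.9
at [ 0.5874 -0.0639  0.1224] jawyaw -0.1853 xaxis [ 0.0011 -0.003  -1.    ] J [ 0.35  0.53 -0.46  1.84  0.31  0.84 -0.45]
(0.5855, -0.057, 0.122, -0.171) shift [ 0.0004 -0.0031 -0.0064] rot/.12 [-0.119  0.023 -0.013] |d| 0.007
```

View pics/g2.png

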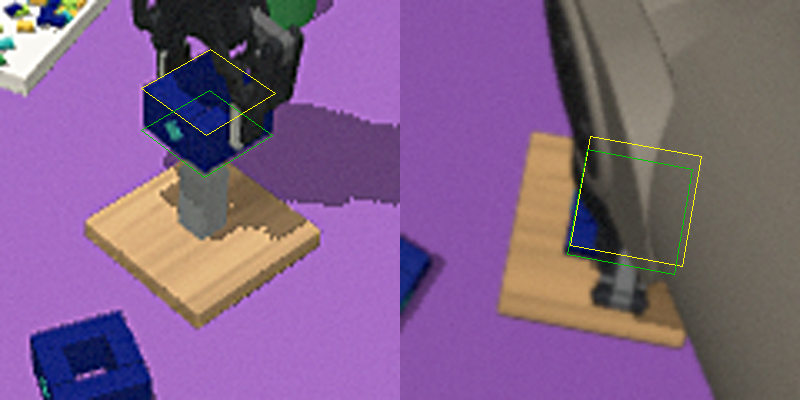

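The predicted outline fits the gripped collar: left half, lower corner (207,172), over the post at (203,200). The arm overshot the target by about 7 mm, so I re-read its state once settled.

Run:
```python
from bench import r
from h import *
o=r.get_obs();print(o["clock"]); plan(o,[(.5855,-.057,.122,-.171)])
t=r.grab_frame("side")
m0=t["color"].astype(int);B,G,Rr=m0[...,0],m0[...,1],m0[...,2]
o=r.get_obs(); plan(o,[(.5855,-.057,.122,-.171)])
```

```text
6.0
at [ 0.5853 -0.0582  0.1222] jawyaw -0.1791 xaxis [-9.e-04  0.e+00 -1.e+00] J [ 0.35  0.53 -0.46  1.85  0.31  0.84 -0.45]
(0.5855, -0.057, 0.122, -0.171) shift [ 0.0002 -0.     -0.0013] rot/.12 [-0.067  0.001  0.008] |d| 0.001
at [ 0.5848 -0.0563  0.1223] jawyaw -0.1759 xaxis [-1.2e-03  7.0e-04 -1.0e+00] J [ 0.35  0.53 -0.46  1.85  0.31  0.84 -0.45]
(0.5855, -0.057, 0.122, -0.171) shift [0.0003 0.0008 0.0005] rot/.12 [-0.041 -0.004  0.011] |d| 0.001
```

>>> apply_moves --increments "54 0.004 0.0008 0.0005 0 0 0;54 0.004 0 0 0 0 0;54 0.005 0 0 0 0 0;54 0.005 0 0 0 0 0;54 0.005 0 0 0 0 0;54 0.005 0 0 0 0 0;54 0.003 0 0 0 0 0;54 0 0 0 0 0 0"

```text
clock: 6.85
tcp_pos: [0.5858, -0.0573, 0.091]
orientation: [1.336, 1.123, -1.337]
contact_force: [-0.4, -0.6, -2.8]
grip_width: 0.061
```

>>> apply_moves --increments "54 0.006 0 0 0 0 0;54 0.006 0 0 0 0 0;54 0.006 0 0 0 0 0;54 0.006 0 0 0 0 0;54 0.006 0 0 0 0 0;54 0.006 0 0 0 0 0;54 0.005 0 0 0 0 0;54 0 0 0 0 0 0"

```text
clock: 7.65
tcp_pos: [0.5858, -0.0573, 0.0497]
orientation: [1.335, 1.123, -1.337]
contact_force: [-0.8, -0.1, -3.5]
grip_width: 0.061
```

>>> apply_moves --increments "54 0.002 0 0 0 0 0;54 0.002 0 0 0 0 0;54 0.0015 0 0 0 0 0;54 0.001 0 0 0 0 0;54 0.001 0 0 0 0 0;54 0.001 0 0 0 0 0;54 0 0 0 0 0 0;54 0 0 0 0 0 0"

```text
clock: 8.45
tcp_pos: [0.5862, -0.0573, 0.0421]
orientation: [1.336, 1.122, -1.336]
contact_force: [-0.8, 0.4, -3.4]
grip_width: 0.0612
```

>>> apply_moves --increments "54 0.0007 0 0 0 0 0;54 0.0007 0 0 0 0 0;54 0.0006 0 0 0 0 0;54 0 0 0 0 0 0;54 0 0 0 0 0 0;54 0 0 0 0 0 0;54 0 0 0 0 0 0;54 0 0 0 0 0 0"

```text
clock: 9.25
tcp_pos: [0.5862, -0.0573, 0.0415]
orientation: [1.336, 1.121, -1.336]
contact_force: [-5.9, 0.2, 11.8]
grip_width: 0.0613
```

Contact comes at TCP z 0.0415, which equals 18 mm plus the 23.5 mm grip height, so the collar is seated. I release and rise.

>>> apply_moves --increments "66 0 0 0 0 0 0;72 0 0 0 0 0 0;78 0 0 0 0 0 0;85 0 0 0 0 0 0;85 0 0 0 0 0 0;85 -0.01 0 0 0 0 0;85 -0.02 0 0 0 0 0;85 -0.03 0 0 0 0 0"

```text
clock: 10.05
tcp_pos: [0.5851, -0.0573, 0.1]
orientation: [1.335, 1.124, -1.338]
contact_force: [-0.1, -1.4, 0.4]
grip_width: 0.0851
```

>>> apply_moves --increments "85 -0.03 0 0 0 0 0;85 -0.03 0 0 0 0 0;85 -0.02 0 0 0 0 0;85 0 0 0 0.9 0 0;85 0 0 0 0.35 0 0;85 0 0 0 0 0 0;85 0 0 0 0 0 0;85 0 0 0 0 0 0"

```text
clock: 10.85
tcp_pos: [0.5861, -0.0572, 0.1802]
orientation: [1.443, 1.039, -1.443]
contact_force: [-0.2, 0.1, -0.6]
grip_width: 0.0851
```

Run:
```python
from bench import r
from h import *
o=r.get_obs();print(o["clock"],o["contact_force"])
plan(o,[(.6278,.2374,.16,-.323),(.6278,.2374,.0225,None)])
t=r.grab_frame("side");s=r.grab_frame("top")
np.save("pics/x.npy",0)
im=np.hstack([cv2.resize(f["color"][a:a+120,b:b+120],(400,400),interpolation=cv2.INTER_CUBIC) for f,(a,b) in((t,(130,265)),(s,(150,270)))])
cv2.imwrite("pics/g3.png",im)
```

```text
10.85 [-0.17613513  0.11978888 -0.64132463]
at [ 0.5861 -0.0572  0.1802] jawyaw -0.3226 xaxis [-1.e-04  1.e-04 -1.e+00] J [ 0.35  0.45 -0.46  1.81  0.24  0.94 -0.54]
(0.6278, 0.2374, 0.16, -0.323) shift [ 0.0202 -0.0539 -0.2927] rot/.12 [ 0.003 -0.     0.001] |d| 0.298
(0.6278, 0.2374, 0.0225, None) shift [0.1375 0.     0.    ] rot/.12 [0. 0. 0.] |d| 0.138
```

View pics/g3.png

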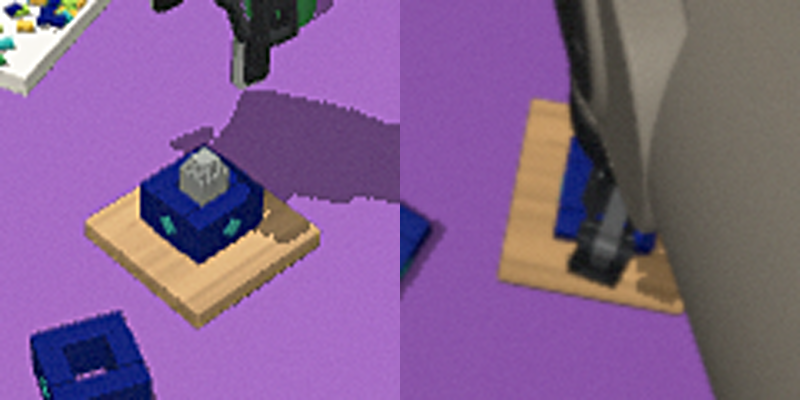

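The blue collar sits flat on the plinth with the post tip through it, at (203,175) in the left half. Now the turquoise one.

>>> apply_moves --increments "85 0.003 -0.0077 -0.0418 0 0 0;85 0.003 -0.0077 -0.0418 0 0 0;85 0.003 -0.0077 -0.0418 0 0 0;85 0.003 -0.0077 -0.0418 0 0 0;85 0.003 -0.0077 -0.0418 0 0 0;85 0.003 -0.0077 -0.0418 0 0 0;85 0.003 -0.0077 -0.0418 0 0 0;85 0 0 0 0 0 0"

```text
clock: 11.75
tcp_pos: [0.6263, 0.2461, 0.1589]
orientation: [1.44, 1.049, -1.436]
contact_force: [-1.0, 0.7, -0.3]
grip_width: 0.0851
```

>>> apply_moves --increments "85 0.02 0 0 0 0 0;85 0.03 0 0 0 0 0;85 0.03 0 0 0 0 0;85 0.025 0 0 0 0 0;85 0.015 0 0 0 0 0;85 0.01 0 0 0 0 0;85 0.006 0 0 0 0 0;85 0 0 0 0 0 0"

```text
clock: 12.55
tcp_pos: [0.6282, 0.2373, 0.0231]
orientation: [1.443, 1.038, -1.444]
contact_force: [0.2, -0.6, 0.0]
grip_width: 0.0849
```

Run:
```python
from bench import r
from h import *
o=r.get_obs();print(o["clock"],o["contact_force"])
plan(o,[(.6278,.2374,.0225,-.323)])
t=r.grab_frame("side");s=r.grab_frame("top")
im=np.hstack([cv2.resize(f["color"][a:a+100,b:b+100],(400,400),interpolation=cv2.INTER_CUBIC) for f,(a,b) in((t,(220,170)),(s,(140,145)))])
cv2.imwrite("pics/g4.png",im)
```

```text
12.55 [ 0.16051111 -0.59352837  0.0484626 ]
at [0.6282 0.2373 0.0231] jawyaw -0.3236 xaxis [-0.  0. -1.] J [-0.17  0.77 -0.41  1.68  0.4   0.78 -1.09]
(0.6278, 0.2374, 0.0225, -0.323) shift [ 0.0006 -0.0004  0.    ] rot/.12 [-0.005 -0.     0.   ] |d| 0.001
```

View pics/g4.png

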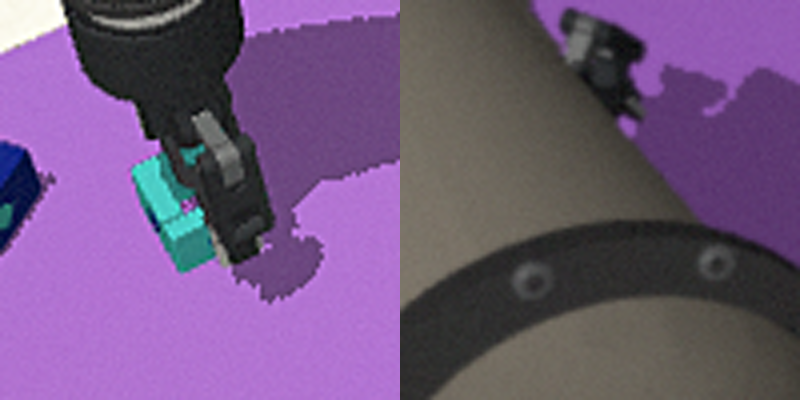

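The fingers straddle the turquoise ring, visible at about (180,215) in the left half. I close and lift.

>>> apply_moves --increments "56 0 0 0 0 0 0;52 0 0 0 0 0 0;48 0 0 0 0 0 0;44 0 0 0 0 0 0;44 0 0 0 0 0 0;44 0 0 0 0 0 0;44 0 0 0 0 0 0;44 0 0 0 0 0 0" --squeeze 40

```text
clock: 13.45
tcp_pos: [0.6286, 0.2375, 0.024]
orientation: [1.444, 1.038, -1.442]
contact_force: [-0.8, 0.2, 5.9]
grip_width: 0.0511
```

>>> apply_moves --increments "44 -0.01 0 0 0 0 0;44 -0.02 0 0 0 0 0;44 -0.02 0 0 0 0 0;44 -0.025 0 0 0 0 0;44 -0.025 0 0 0 0 0;44 0 0 0 -0.6 0 0;44 0 0 0 -0.65 0 0;44 0 0 0 0 0 0"

```text
clock: 14.25
tcp_pos: [0.628, 0.2369, 0.1234]
orientation: [1.335, 1.122, -1.336]
contact_force: [-0.1, 1.9, -1.3]
grip_width: 0.0509
```

Run:
```python
from bench import r
from h import *
o=r.get_obs();print(o["contact_force"],o["grip_width"])
plan(o,[(.586,-.0573,.125,-.171)])
```

```text
[-0.10727901  1.88044638 -1.27769925] 0.050920817328611076
at [0.628  0.2369 0.1234] jawyaw -0.1732 xaxis [-2.e-04 -2.e-04 -1.e+00] J [-0.11  0.65 -0.5   1.64  0.36  0.95 -0.91]
(0.586, -0.0573, 0.125, -0.171) shift [-0.0016  0.0094  0.297 ] rot/.12 [-0.018  0.002  0.001] |d| 0.297
```

>>> apply_moves --increments "44 -0.0005 0.0013 0.042 0 0 0;44 -0.0005 0.0013 0.042 0 0 0;44 -0.0005 0.0013 0.042 0 0 0;44 -0.0005 0.0013 0.042 0 0 0;44 -0.0005 0.0013 0.042 0 0 0;44 -0.0005 0.0013 0.042 0 0 0;44 0 0.0014 0.042 0 0 0;44 0 0 0.003 0 0 0"

```text
clock: 15.05
tcp_pos: [0.5843, -0.0652, 0.1254]
orientation: [1.34, 1.114, -1.348]
contact_force: [0.8, -1.2, -1.3]
grip_width: 0.0512
```

>>> apply_moves --increments "44 0 0 0 0 0 0;44 0 0 0 0 0 0;44 0 0 0 0 0 0;44 0 0 0 0 0 0;44 0.003 0 0 0 0 0;44 0.005 0 0 0 0 0;44 0 0 0 0 0 0;44 0 0 0 0 0 0"

```text
clock: 15.85
tcp_pos: [0.5857, -0.0568, 0.1177]
orientation: [1.336, 1.123, -1.336]
contact_force: [0.5, 0.7, -1.8]
grip_width: 0.0512
```

Run:
```python
from bench import r
from h import *
o=r.get_obs();print(o["contact_force"],o["grip_width"],o["clock"])
plan(o,[(.586,-.0573,.118,-.171)])
f=r.grab_frame("side");a,b=130,265
im=cv2.resize(f["color"][a:a+120,b:b+120],(400,400),interpolation=cv2.INTER_CUBIC)
z=o["tcp_pos"][2]-.0235
for h in (0,32):
    q=(proj(f,place(sq(52,h)/1e3,(*o["tcp_pos"][:2],-.171))+[0,0,z])-[b,a]+.5)*400/120
    cv2.polylines(im,[q.astype(np.int32)],True,(0,0,255),1)
cv2.imwrite("pics/g5.png",im)
```

```text
[ 0.47537223  0.65660429 -1.78013425] 0.05121238760220392 15.85
at [ 0.5857 -0.0568  0.1177] jawyaw -0.1736 xaxis [-7.e-04  1.e-04 -1.e+00] J [ 0.36  0.54 -0.49  1.85  0.33  0.84 -0.47]
(0.586, -0.0573, 0.118, -0.171) shift [-0.0003  0.0004  0.0004] rot/.12 [-0.022  0.     0.006] |d| 0.001
```

View pics/g5.png

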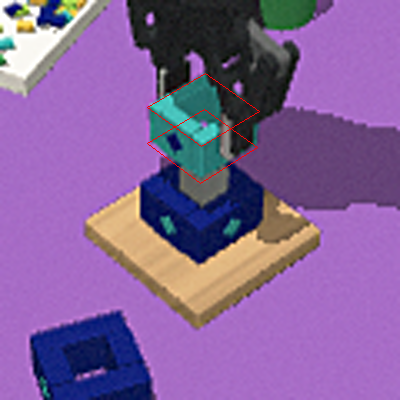

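The turquoise collar matches its prediction, with its lower corner at (203,182), centred over the post. I lower it gently, from TCP z 0.118 towards about 0.078.

>>> apply_moves --increments "44 0.004 0.0004 0.0004 0 0 0;44 0.004 0 0 0 0 0;44 0.005 0 0 0 0 0;44 0.005 0 0 0 0 0;44 0.005 0 0 0 0 0;44 0.005 0 0 0 0 0;44 0.003 0 0 0 0 0;44 0 0 0 0 0 0"

```text
clock: 16.7
tcp_pos: [0.5859, -0.0573, 0.0865]
orientation: [1.336, 1.123, -1.337]
contact_force: [0.2, -0.8, -1.4]
grip_width: 0.0511
```

>>> apply_moves --increments "44 0.002 0 0 0 0 0;44 0.001 0 0 0 0 0;44 0.001 0 0 0 0 0;44 0.001 0 0 0 0 0;44 0.0005 0 0 0 0 0;44 0 0 0 0 0 0;44 0 0 0 0 0 0;44 0 0 0 0 0 0"

```text
clock: 17.5
tcp_pos: [0.5862, -0.0574, 0.0816]
orientation: [1.336, 1.122, -1.336]
contact_force: [-0.9, 0.7, -2.0]
grip_width: 0.0514
```

>>> apply_moves --increments "44 0.001 0 0 0 0 0;44 0.001 0 0 0 0 0;44 0.001 0 0 0 0 0;44 0.0005 0 0 0 0 0;44 0 0 0 0 0 0;44 0 0 0 0 0 0;44 0 0 0 0 0 0;44 0 0 0 0 0 0"

```text
clock: 18.3
tcp_pos: [0.5862, -0.0573, 0.0781]
orientation: [1.336, 1.122, -1.336]
contact_force: [-0.8, 0.9, -2.1]
grip_width: 0.0515
```

>>> apply_moves --increments "44 0.0005 0 0 0 0 0;44 0.0005 0 0 0 0 0;44 0.0005 0 0 0 0 0;44 0 0 0 0 0 0;44 0 0 0 0 0 0;44 0 0 0 0 0 0;44 0 0 0 0 0 0;44 0 0 0 0 0 0"

```text
clock: 19.1
tcp_pos: [0.5862, -0.0573, 0.0779]
orientation: [1.336, 1.121, -1.336]
contact_force: [-6.0, -0.0, 11.3]
grip_width: 0.051
```

Contact at 0.0779 is the expected seat height. I release and rise.

>>> apply_moves --increments "56 0 0 0 0 0 0;64 0 0 0 0 0 0;72 0 0 0 0 0 0;82 0 0 0 0 0 0;85 0 0 0 0 0 0;85 -0.01 0 0 0 0 0;85 -0.02 0 0 0 0 0;85 -0.03 0 0 0 0 0"

```text
clock: 19.9
tcp_pos: [0.5851, -0.0573, 0.1365]
orientation: [1.335, 1.124, -1.338]
contact_force: [0.8, 0.4, 0.6]
grip_width: 0.0851
```

>>> apply_moves --increments "85 -0.03 0 0 0 0 0;85 -0.03 0 0 0 0 0;85 -0.03 0 0 0 0 0;85 0 0 0.03 0 0 0;85 0 0 0.04 0 0 0;85 0 0 0.03 0 0 0;85 0 0 0 0 0 0;85 0 0 0 0 0 0"

```text
clock: 20.7
tcp_pos: [0.5688, -0.1563, 0.2272]
orientation: [1.338, 1.121, -1.337]
contact_force: [0.1, 1.1, 0.1]
grip_width: 0.085
```

Run:
```python
from bench import r
from h import *
o=r.get_obs();print(o["clock"],o["contact_force"],o["tcp_pos"])
t=r.grab_frame("side");s=r.grab_frame("top");out=[]
for f,(a,b) in((t,(130,265)),(s,(150,270))):
    im=cv2.resize(f["color"][a:a+120,b:b+120],(400,400),interpolation=cv2.INTER_CUBIC)
    for w,h in((62,18),(62,54),(52,54),(52,86)):
        q=(proj(f,place(sq(w,h)/1e3,(.5857,-.0573,-.171)))-[b,a]+.5)*400/120
        cv2.polylines(im,[q.astype(np.int32)],True,(0,0,255),1)
    out.append(im)
cv2.imwrite("pics/g6.png",np.hstack(out))
```

```text
20.7 [0.09365828 1.06137063 0.11239347] [ 0.56882091 -0.15628146  0.2271611 ]
```

View pics/g6.png

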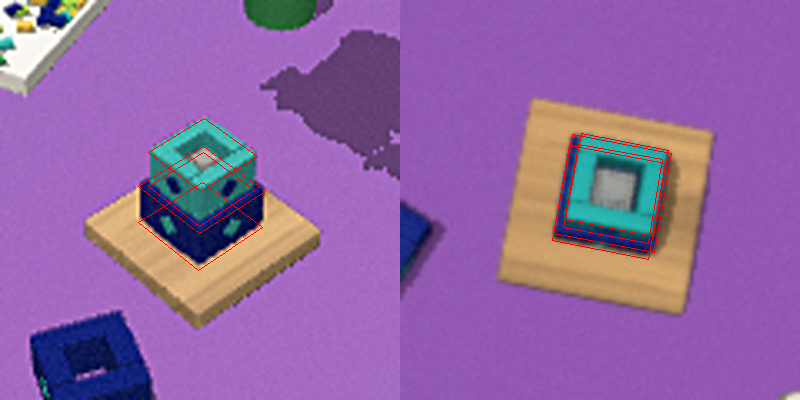

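The stack looks right, but the outline at the blue collar's lower front corner is about 2 px off. I check that against the plinth's own edges numerically.

Run:
```python
from bench import r
from h import *
t=r.grab_frame("side");s=r.grab_frame("top")
for nm,f in (("side",t),("top",s)):
    hsv=cv2.cvtColor(f["color"],cv2.COLOR_BGR2HSV);b=f["color"].astype(int)
    roi=np.zeros((400,640),bool);c=proj(f,[.5857,-.0573,.04])[0].astype(int);roi[c[1]-32:c[1]+32,c[0]-34:c[0]+34]=1
    blue=roi&(b[...,2]<b[...,0]*.45)   # both collars
    stackwood=roi
    m=blue.astype(np.uint8);n,l,st,_=cv2.connectedComponentsWithStats(m);m=(l==1+np.argmax(st[1:,4])).astype(np.uint8)
    ct,_=cv2.findContours(m,0,2);o=np.zeros_like(m);cv2.drawContours(o,ct,-1,1,-1);o=o.astype(float)
    w=((b[...,2]-b[...,0]>20)|(o>0)).astype(np.uint8); w[~cv2.dilate(roi.astype(np.uint8),np.ones((31,31))).astype(bool)]=0
    w=cv2.morphologyEx(w,cv2.MORPH_CLOSE,np.ones((5,5)));n,l,st,_=cv2.connectedComponentsWithStats(w);w=(l==1+np.argmax(st[1:,4])).astype(float)
    y0=-.171
    for lift in (-.004,0,.004,.008):
        P=[box(62,36,18)/1e3+[0,0,lift],box(52,32,54)/1e3+[0,0,lift]]
        res=minimize(lambda p:np.abs(render(f,P,(p[0],p[1],y0))-o).sum(),[.5857,-.0573],method="Nelder-Mead",options=dict(initial_simplex=[[.5857,-.0573],[.59,-.0573],[.5857,-.053]],xatol=1e-4))
        print(nm,"lift",lift,res.x.round(4),round(res.fun,1),end=" | ")
    # stand + stack outline, plinth position
    Q=[box(120,18)/1e3,box(62,36,18)/1e3,box(52,32,54)/1e3]
    res=minimize(lambda p:np.abs(render(f,Q,(p[0],p[1],y0))-w).sum(),[.5857,-.0573],method="Nelder-Mead",options=dict(initial_simplex=[[.5857,-.0573],[.59,-.0573],[.5857,-.053]],xatol=1e-4))
    print("\n plinth+stack",res.x.round(4),round(res.fun,1),w.sum())
p=r.get_obs();print(p["clock"],p["qvel"].round(4).tolist())
```

```text
side lift -0.004 [ 0.5914 -0.0649] 66.3 | side lift 0 [ 0.588  -0.0609] 76.2 | side lift 0.004 [ 0.5871 -0.0587] 91.1 | side lift 0.008 [ 0.584  -0.0544] 105.3 | 
 plinth+stack [ 0.5871 -0.0599] 108.6 2375.0
top lift -0.004 [ 0.5886 -0.0573] 122.7 | top lift 0 [ 0.5865 -0.0568] 128.2 | top lift 0.004 [ 0.5887 -0.0566] 140.2 | top lift 0.008 [ 0.5862 -0.0563] 150.9 | 
 plinth+stack [ 0.5849 -0.0559] 90.0 3166.0
20.9 [-0.0037, 0.0029, 0.0066, 0.0012, 0.0034, 0.0004, 0.0017]
```

The stack fit and the plinth fit agree within 2 mm in both views, with no sign of lift. I hand in.

```bash
python3 -c "
from bench import r
print(r.hand_in())"
```

```text
the job is handed in; nothing more can be done
None
```

I lowered the nearest dark blue collar (top view, 208,284) down the post onto the plinth, then the turquoise collar onto it. Both are released, and the job was handed in at about 21 s of the 48 s.

- **Seating:** contact came at tool-tip heights of 41.5 mm and 77.9 mm. Those match seating at 18 mm and 54 mm above the table, given the measured grip heights. The force at contact was about 12 N each time.
- **Final pictures:** both collars sit flat on the post. The fitted stack lies within about 2 mm of the fitted plinth in each view, and the gripper is well clear.
- **Disagreements:** the two cameras differ by up to 4 mm along y, so my drawn outline was about 2 px off at the blue collar's lower corner. The height fit did not settle the exact height. It slightly favoured 4 mm lower, which is not physically possible, and it gave no sign of a collar sitting high. The seating itself rests on the contact heights.
- **Not measured:** I did not re-measure the white collar, brush cup or glue bottle at the end. No path came near them.

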